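# Heft the hanging cases and dock the loaded one

### The job

Three identical closed cases hang on the hook rack, and only one is loaded with valves: find it by lifting each a little to feel its weight, then lift the heavy one off its hook and set it down upright, fully home in the blue-walled seat of the grey valve enclosure. Leave the two empty cases hanging on the rack, let no case fall, and do not push or tip the bottle, the jar or the meter.

Things in the scene. Friction and masses are not known exactly. Their poses are not given: they have to be found in the camera images.
- case_a_mid (a point): closed grey case, one of three identical ones; empty (150 g in all) or loaded (500 to 700 g), not visible. Point: its centre, 71 mm above its underside; z up, axes at the start as the rack's. Total height 142 mm: body 50 (x) by 66 (y) by 60 mm high, above it a yellow upright hang handle. Hanging, its underside is 30 mm above the bench
- case_b_mid (a point): closed grey case, one of three identical ones; empty (150 g in all) or loaded (500 to 700 g), not visible. Point: its centre, 71 mm above its underside; z up, axes at the start as the rack's. Total height 142 mm: body 50 (x) by 66 (y) by 60 mm high, above it a yellow upright hang handle. Hanging, its underside is 30 mm above the bench
- case_c_mid (a point): closed grey case, one of three identical ones; empty (150 g in all) or loaded (500 to 700 g), not visible. Point: its centre, 71 mm above its underside; z up, axes at the start as the rack's. Total height 142 mm: body 50 (x) by 66 (y) by 60 mm high, above it a yellow upright hang handle. Hanging, its underside is 30 mm above the bench
- case_a_grip (a point): centre of the yellow handle's solid top bar, the place to grip, 127 mm above the case's underside: bar 12 (x) by 40 (y) by 30 mm high, its top the case's top. Below it the handle has a window, 22 mm wide (y) and 44 mm high, between two side legs (outside width 40 mm); the hook passes through it along x and the bar's underside rests on the hook
- case_b_grip (a point): centre of the yellow handle's solid top bar, the place to grip, 127 mm above the case's underside: bar 12 (x) by 40 (y) by 30 mm high, its top the case's top. Below it the handle has a window, 22 mm wide (y) and 44 mm high, between two side legs (outside width 40 mm); the hook passes through it along x and the bar's underside rests on the hook
- case_c_grip (a point): centre of the yellow handle's solid top bar, the place to grip, 127 mm above the case's underside: bar 12 (x) by 40 (y) by 30 mm high, its top the case's top. Below it the handle has a window, 22 mm wide (y) and 44 mm high, between two side legs (outside width 40 mm); the hook passes through it along x and the bar's underside rests on the hook
- rack: fixed blue hook rack; origin on the bench under the middle of its rail; z up, y along the rail, -x side faces the robot. Rail 14 mm thick, 420 mm long, axis 138 mm above the bench, a post with flat feet at each end (y = +-210 mm). Hooks at y = -120, 0, +120 mm point to -x
- rack_hook (a point): where the middle hook's level part meets its upturned tip: rack x -55, y 0, z 138 mm. All three hooks are alike: 8 mm thick, level from the rail to here, then straight up, tip top 18 mm above this point. Each handle hangs 25 mm behind here (rack x = -30 mm). A case comes off raised 16 to 34 mm, then drawn 58 mm or more to rack -x before going higher
- dock: fixed grey valve enclosure (block x -41 to -169, y -74 to 74, 89 mm high) with an open blue-walled seat for one case at its +x side. Origin at bench level under the seat's centre, z up. Seat inside 66 (x) by 82 mm (y): a case fits with 8 mm play each side, its x along the seat's x, either way round. Seat floor 6 mm, wall tops 30 mm above the bench, walls 6 mm thick
- bottle_mid (a point): white bottle, blue label, red cap, standing loose, 50 mm diameter, 170 mm high; the point is its centre half-way up. A bystander
- jar_mid (a point): amber jar, standing loose, 56 mm diameter, 75 mm high; the point is its centre half-way up. A bystander
- meter_mid (a point): yellow hand-held meter lying loose on the bench, 70 (x) by 130 (y) by 34 mm high (dial on top to 44 mm); the point is its centre, 17 mm above the bench. A bystander

How it is judged:
At the end, for the whole second after the job is handed in: The heavy case stands at rest in the seat (upright to 0.1 rad, centred to 15 mm, underside within 6 mm of its floor, weighing over 3 N on it); the two others hang by their handles on hooks (centre 88 to 112 mm up, 0 to 60 mm before the rail, tilt under 0.35 rad, weight on the rack) (((horizontal distance between case_a_mid and dock below 0.015 m and z of case_a_mid in the frame of dock below 0.083 m and angle between case_a_mid's own z axis and vertical below 0.1 rad and contact force between case_a and dock above 3 N and linear speed of case_a below 0.03 m/s and z of case_b_mid in the frame of rack between 0.088 and 0.112 m and angle between each of case_b_mid, case_c_mid's own z axis and vertical below 0.35 rad and x of case_b_mid in the frame of rack between -0.06 and 0 m and contact force between each of case_b, case_c and rack above 0.5 N and z of case_c_mid in the frame of rack between 0.088 and 0.112 m and x of case_c_mid in the frame of rack between -0.06 and 0 m) or (horizontal distance between case_b_mid and dock below 0.015 m and z of case_b_mid in the frame of dock below 0.083 m and angle between case_b_mid's own z axis and vertical below 0.1 rad and contact force between case_b and dock above 3 N and linear speed of case_b below 0.03 m/s and z of case_a_mid in the frame of rack between 0.088 and 0.112 m and angle between each of case_a_mid, case_c_mid's own z axis and vertical below 0.35 rad and x of case_a_mid in the frame of rack between -0.06 and 0 m and contact force between each of case_a, case_c and rack above 0.5 N and z of case_c_mid in the frame of rack between 0.088 and 0.112 m and x of case_c_mid in the frame of rack between -0.06 and 0 m) or (horizontal distance between case_c_mid and dock below 0.015 m and z of case_c_mid in the frame of dock below 0.083 m and angle between case_c_mid's own z axis and vertical below 0.1 rad and contact force between case_c and dock above 3 N and linear speed of case_c below 0.03 m/s and z of case_a_mid in the frame of rack between 0.088 and 0.112 m and angle between each of case_a_mid, case_b_mid's own z axis and vertical below 0.35 rad and x of case_a_mid in the frame of rack between -0.06 and 0 m and contact force between each of case_a, case_b and rack above 0.5 N and z of case_b_mid in the frame of rack between 0.088 and 0.112 m and x of case_b_mid in the frame of rack between -0.06 and 0 m))); the robot touches nothing.
It fails at once if a bystander (bottle) is pushed more than 30 mm or tipped (distance of bottle_mid from where it was at the start of the episode above 0.03 m or angle between bottle_mid's own z axis and vertical above 0.4 rad).
It fails at once if a bystander (jar) is pushed more than 30 mm or tipped (distance of jar_mid from where it was at the start of the episode above 0.03 m or angle between jar_mid's own z axis and vertical above 0.4 rad).
It fails at once if a bystander (meter) is pushed more than 30 mm or tipped (distance of meter_mid from where it was at the start of the episode above 0.03 m or angle between meter_mid's own z axis and vertical above 0.4 rad).
It fails at once if a case falls: faster than 0.6 m/s with no finger on it ((linear speed of case_a above 0.6 m/s and contact force between the fingers and case_a below 0.2 N) or (linear speed of case_b above 0.6 m/s and contact force between the fingers and case_b below 0.2 N) or (linear speed of case_c above 0.6 m/s and contact force between the fingers and case_c below 0.2 N)).
It also fails if it takes over 64 s, if anything falls off the work surface, if the arm or the gripper's body presses on something with over 40 N, if the wrist force passes 120 N, or if a joint passes its speed limit or range.

### The arm

A 6-joint arm with a two-finger parallel gripper is mounted at the origin on the work surface. World frame = base frame: x ahead of the robot, y to its left, z up, the work surface at z = 0. Lengths are in m, angles in rad, forces in N, time in s.
With the tool pointing down it reaches from about 0.3 to 0.875 m from the base axis. Payload 6.4 kg.
Tool frame: the origin (TCP) lies at the very end of the fingers, on their centre line; the grasp point (between the pads) lies 19 mm behind it; z points along the fingers, x is the direction in which the jaws open and shut, and the axes are right-handed (so a half turn about z gives the same grasp; the last joint's range is limited). The gripper opens to 85 mm and grips with 20 to 120 N. Pads are 22 mm wide; open, the fingers measure 114 mm over their backs; the gripper's body (76 mm by 85 mm) begins 54 mm behind the grasp point. The pads swing forward as they close: fully open they stand 13 mm farther back than shut.
Start: joints at [-1.407, 0.181, 1.607, -0, 1.354, -0.206], TCP at [0.208, -0.536, 0.231] pointing down, gripper open.
Joint ranges: [-2.99, 2.99], [-0.89, 2.07], [0.3, 2.58], [-1.14, 4.28], [0, 2.63], [-3.12, 3.12]. Speed limits (rad/s): [2.57, 2.57, 3.01, 3.14, 3.14, 3.14].

### API

Orientations are given as a unit quaternion [w, x, y, z].
In Python, from plant import readout, grab_frame, job_done gives the robot as it stands.
- The arm moves only by the tool servo_tool, never from a script. Its argument "targets" is a list that holds one entry, the list of rows, each a list of 7 numbers: the shift along the world's x, y, z in m, then the turn, a rotation vector about the world's x, y, z in rad, then the opening, from 0 (shut) to 1 (fully open). A call has 1 to 12 rows; each row shifts and turns the commanded pose from where the row before left it; what a row does not reach is not made up. A row lasts 1/8 s, in which the tool goes at most 62.5 mm and 10.7 degrees, less where a joint would pass 70% of its speed; a pose out of reach is approached as far as the arm can. A call is refused whole if a number of a shift passes 0.0625 or a number of a turn 0.188, either way. A call with a gripper value outside its range is refused whole. The fingers move at their own pace and stop on an object; the grip force is fixed at half the most. Time passes only in rows, so rows that do not move let the fingers close. It gives the time, the measured TCP pose, the force and the opening at its end, in the units of the state.
- readout.get_obs(): the state, without advancing time (a new reading comes with each control period).
- grab_frame(name): name is "scene" or "side" or "wrist"; returns a dict with "img" (400x640x3 uint8, red, green, blue), "K" (3x3 intrinsics, pixels), "k1" (the pictures are not rectified: a ray, as slopes to the right and down, at radius r is drawn at 1 + k1 r^2 times it, then the intrinsics apply), "extrinsics" (4x4, takes a point from world to camera coordinates). Camera axes: x right, y up, looking along -z (the intrinsics and any distortion apply to the point x, -y, -z); pixel columns grow to the right and rows downward; lengths in m; the calibration is good to about 2 mm. A picture is of the moment at which its call begins. There is no depth.
- job_done(): hands the job in, once; it reports no verdict.
The state is a dict: "time_s": time; "joint_pos": joint angles; "dq": joint speeds; "joint_efforts": joint torques, N m; "tool_pos": TCP position; "eef_rot": TCP orientation; "contact_force": force on the tool from outside, world axes, zero at the start; "wrist_torque": the same for the moment, N m; "finger_gap": finger opening in m.
Only numpy, scipy, OpenCV 4.12 (cv2) and the standard library are available. Lean on these libraries where they do the work, as an engineer would, in place of code of your own. Each camera call takes 0.05 s, during which the arm holds its last target. There are 200 camera calls.

## Working session

There is one attempt and no reset: what is moved stays moved. The work goes in short steps, Python scripts to look and compute and a tool call to move; the robot and the scene stay as the last step left them, time stands still between calls to the robot, and variables do not carry over. Pictures are saved under pics/ and viewed, about 8 in all and at most 12, crops included, and the job is handed in when it is done.

Besides the shell and the picture viewer there is one more tool, called after "Call:" by a JSON object that holds its "op" and its "data", one argument or row to a line. servo_tool: Moves the arm, as the interface text tells. Its arguments: {"type":"object","properties":{"targets":{"type":"array"}},"required":["targets"]}

```bash
ls; mkdir -p pics; cat > h.py <<'E'
import numpy as np, cv2
from plant import readout, grab_frame, job_done
def snap(n,f):
    d=grab_frame(n); cv2.imwrite(f'pics/{f}.png',d['img'][...,::-1]); np.savez(f'pics/{f}.npz',**d); return d
def load(f): return dict(np.load(f'pics/{f}.npz'))
def ray(d,u,v):
    K=d['K'];k=float(d['k1'])
    p=cv2.undistortPoints(np.array([[[u,v]]],float),K,np.array([k,0,0,0.]))[0,0]
    E=d['extrinsics'];R=E[:3,:3];t=E[:3,3]
    return -R.T@t, R.T@np.array([p[0],-p[1],-1.])
def onz(d,u,v,z):
    o,r=ray(d,u,v); return o+r*(z-o[2])/r[2]
def proj(d,P):
    E=d['extrinsics'];c=E[:3,:3]@np.asarray(P,float)+E[:3,3]
    q=cv2.projectPoints(np.array([[c[0],-c[1],-c[2]]]),np.zeros(3),np.zeros(3),d['K'],np.array([float(d['k1']),0,0,0]))[0]
    return q[0,0]
def tri(*rs):
    A=0;b=0
    for o,r in rs:
        r=r/np.linalg.norm(r);M=np.eye(3)-np.outer(r,r);A=A+M;b=b+M@o
    return np.linalg.solve(A,b)
E
python3 - <<'E'
from h import *
for n in('scene','side','wrist'):
    d=snap(n,n+'0'); E=d['extrinsics']; print(n,np.round(-E[:3,:3].T@E[:3,3],3),np.round(-E[2,:3],2),d['K'][0,0],d['k1'])
print(readout.get_obs())
E
```

```text
pics
scene [1.138 0.198 0.802] [-0.66 -0.22 -0.72] 424.2793461261274 -0.08338593864904181
side [0.341 0.753 0.699] [ 0.21 -0.77 -0.6 ] 387.8342588664648 -0.04894732199240432
wrist [ 0.278 -0.508  0.372] [-0.27 -0.11 -0.96] 322.0521034391729 0.0006219553476618762
{'time_s': 0.15, 'joint_pos': array([-1.40730061e+00,  1.81400341e-01,  1.60775318e+00, -5.05401141e-06,
        1.35375354e+00, -2.06311197e-01]), 'dq': array([-0.00054606, -0.00203896, -0.00210852, -0.00035319,  0.00023889,
        0.0017211 ]), 'joint_efforts': array([ 2.19779024e-03, -4.45257962e+01, -3.51689708e+01, -2.11082488e-04,
        5.80595399e-03,  2.72379452e-05]), 'tool_pos': array([ 0.20776786, -0.53572292,  0.23058639]), 'eef_rot': array([-4.72847980e-04,  8.25056312e-01, -5.65050130e-01, -4.56441135e-04]), 'contact_force': array([-0.12608343, -0.71629122,  0.18011726]), 'wrist_torque': array([ 0.04739432, -0.00776694, -0.0320335 ]), 'finger_gap': 0.0853811536503271}
```

View pics/scene0.png

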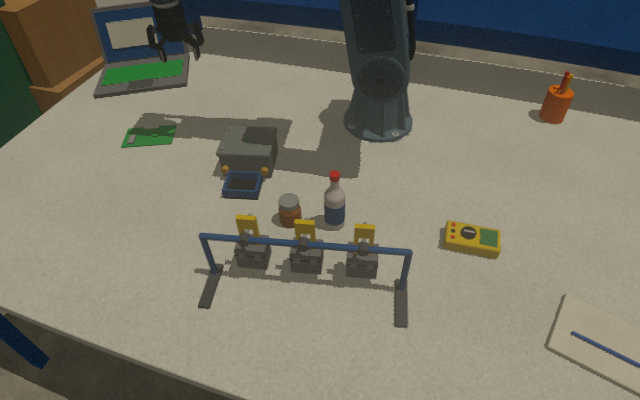

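View pics/side0.png

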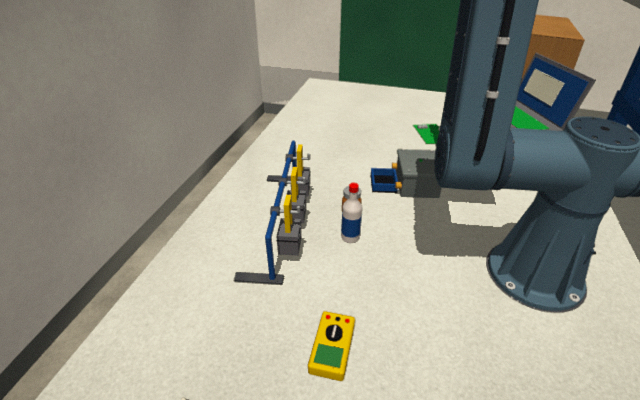

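The scene view shows the rail from (203,236) to (410,251), with yellow handles near (247,225), (305,230) and (365,235). The jar is at (290,210), the bottle at (335,205), the seat at (243,184) and the meter at (472,239). In the side view the rail runs from (292,145) to (270,235), and the bottle is at (352,215).

```bash
python3 - <<'E'
from h import *
d=load('scene0');s=load('side0')
def mask(d,lo,hi):
    return cv2.inRange(cv2.cvtColor(d['img'],cv2.COLOR_RGB2HSV),lo,hi)
def blobs(m,amin):
    n,l,st,c=cv2.connectedComponentsWithStats(m)
    return [(st[i],c[i],l==i) for i in range(1,n) if st[i][4]>=amin]
for nm,im in(('sc',d),('si',s)):
    for col,lo,hi in(('yel',(20,150,90),(32,255,255)),('blue',(100,120,40),(125,255,255)),('red',(0,170,90),(6,255,255))):
        for st,c,m in blobs(mask(im,lo,hi),25): print(nm,col,st,np.round(c,1))
# handle tops in scene: top-edge corners of blob
for st,c,m in blobs(mask(d,(20,150,90),(32,255,255)),60):
    if 210<c[1]<260 and c[0]<400:
        ys,xs=np.nonzero(m); r=cv2.minAreaRect(np.c_[xs,ys].astype(np.float32)); b=cv2.boxPoints(r)
        b=b[np.argsort(b[:,1])][:2]; t=b.mean(0); print('handle top',t,onz(d,*t,.172))
m=mask(d,(100,120,40),(125,255,255))
for x in (206,215,260,330,400,408):
    ys=np.nonzero(m[225:262,x])[0]+225; print('rail',x,ys, onz(d,x,np.mean(ys),.138) if len(ys) else '')
# crops
a=cv2.resize(d['img'][110:300,190:430],None,fx=3.3,fy=3.1,interpolation=cv2.INTER_CUBIC)
cv2.imwrite('pics/c1.png',a[...,::-1])
E
```

```text
sc yel [565  74   8  18  29] [569.2  81.1]
sc yel [236 215  23  22 313] [246.9 223.2]
sc yel [294 219  21  22 331] [304.6 227.5]
sc yel [445 221  55  32 737] [468.1 237.1]
sc yel [355 224  20  20 219] [363.3 230.5]
sc blue [ 181    0  161   29 2243] [267.2   7.9]
sc blue [  412     0   228    75 11974] [541.1  27.5]
sc blue [  95    6   63   56 1221] [123.1  31.4]
sc blue [163  41  20  13 139] [172.   46.8]
sc blue [  0 314  49  55 849] [ 21.3 343.8]
sc red [330 171  10   7  53] [334.2 173.6]
si yel [284 145  19  88 626] [292.5 190.4]
si yel [ 308  311   47   70 1545] [331.9 345.8]
si blue [ 608   53   32   82 1333] [628.4  99.5]
si blue [ 517   58   71   69 1872] [553.8  92.7]
si blue [289 141   6  15  63] [292.1 148.4]
si blue [282 157   9  21  84] [286.1 167.5]
si blue [371 169  27  23 410] [383.6 179.5]
si blue [274 182  11  25 110] [279.1 193.4]
si blue [266 211  11  69 339] [270.3 244.3]
si blue [342 217  19  20 290] [350.5 227.4]
si red [349 183   9  10  78] [353.2 187.3]
handle top [247. 215.] [ 0.63763847 -0.13928158  0.172     ]
handle top [304. 219.] [ 0.61411934 -0.02489501  0.172     ]
handle top [364.5 224. ] [0.5918754  0.09381637 0.172     ]
rail 206 [] 
rail 215 [] 
rail 260 [] 
rail 330 [] 
rail 400 [] 
rail 408 []
```

View pics/c1.png

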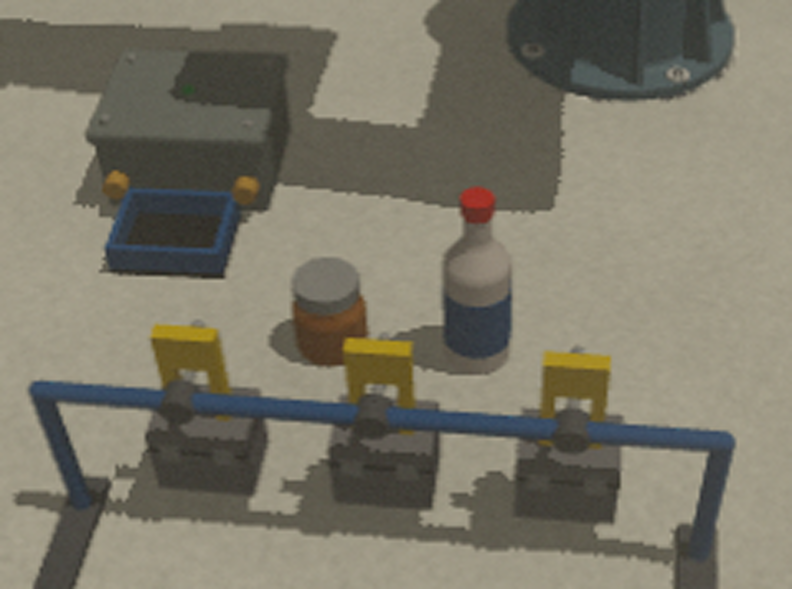

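The crop shows the rail ends at about (202,236) and (411,252), and the seat rim corners at about (228,172), (262,173), (260,191) and (223,190). The jar top is at (289,199) and the bottle cap at (334,174).

```bash
python3 - <<'E'
from h import *
d=load('scene0');s=load('side0')
L=onz(d,202.5,236,.138);R=onz(d,410.5,251.8,.138)
print('rail',L,R,np.linalg.norm(L-R)); m=(L+R)/2; y=(R-L)/np.linalg.norm(R-L); print('mid',m,'yaw',np.arctan2(-y[0],y[1]))
C=lambda x,yy:(190+(x+.5)/3.3-.5,110+(yy+.5)/3.1-.5)
for n,x,yy in(('FL',124,190),('FR',240,193),('NR',232,250),('NL',107,248)):
    print('rim',n,C(x,yy),onz(d,*C(x,yy),.030)[:2])
for n,x,yy in(('bFL',120,52),('bFR',288,57),('bNR',268,142),('bNL',90,138)): print('block',n,onz(d,*C(x,yy),.089)[:2])
print('jar top',onz(d,*C(327,280),.075)[:2],'jar base front',onz(d,*C(330,361),0)[:2])
print('cap sc',onz(d,334.2,172,.170)[:2],'si',onz(s,353.2,186,.168)[:2])
print('meter',onz(d,471,238,.034)[:2],onz(s,331.9,345,.034)[:2])
# side check: seat blue top blob, rim corners
hs=cv2.cvtColor(s['img'],cv2.COLOR_RGB2HSV);mm=cv2.inRange(hs,(100,90,25),(125,255,255));mm[:,:366]=0;mm[:,402:]=0;mm[:160]=0;mm[200:]=0
cn=max(cv2.findContours(mm,0,2)[0],key=cv2.contourArea); ap=cv2.approxPolyDP(cn,2,True)[:,0]
for p in ap: print('side seat',p,onz(s,*p.astype(float),.03)[:2])
E
```

```text
rail [ 0.6911358  -0.22091304  0.138     ] [0.60664774 0.19234347 0.138     ] 0.42180465839367753
mid [ 0.64889177 -0.01428478  0.138     ] yaw 0.20166553570748796
rim FL (227.22727272727272, 170.9516129032258) [ 0.39030711 -0.33863004]
rim FR (262.3787878787879, 171.91935483870967) [ 0.36616185 -0.24308088]
rim NR (259.95454545454544, 190.30645161290323) [ 0.43468716 -0.2199725 ]
rim NL (222.07575757575756, 189.66129032258064) [ 0.46145953 -0.31763919]
block bFL [ 0.27406261 -0.39026511]
block bFR [ 0.24071214 -0.24539996]
block bNR [ 0.35861574 -0.21416458]
block bNL [ 0.39437608 -0.35556465]
jar top [ 0.48631425 -0.11515949] jar base front [ 0.50432707 -0.11203564]
cap sc [ 0.4600911  -0.00865735] si [ 0.46381045 -0.00403109]
meter [0.44246202 0.32085707] [0.42734721 0.33858938]
side seat [371 169] [ 0.45966018 -0.31042811]
side seat [373 190] [ 0.43477713 -0.19640925]
side seat [396 191] [ 0.36793672 -0.21018084]
side seat [395 169] [ 0.38496361 -0.33199209]
```

Call:
{"op": "servo_tool", "data": {
  "targets": [
    [[0.037, 0.043, 0.005, 0, 0, -0.028, 1], [0.037, 0.043, 0.005, 0, 0, -0.028, 1], [0.037, 0.043, 0.005, 0, 0, -0.028, 1], [0.037, 0.043, 0.005, 0, 0, -0.028, 1], [0.037, 0.043, 0.005, 0, 0, -0.028, 1], [0.037, 0.043, 0.005, 0, 0, -0.028, 1], [0, 0, 0, 0, 0, 0, 1], [0, 0, 0, 0, 0, 0, 1], [0, 0, 0, 0, 0, 0, 1]]
  ]
}}

```text
time_s: 1.27
tool_pos: [0.429, -0.2791, 0.2609]
eef_rot: [0.0, 0.774, -0.633, -0.0]
contact_force: [-0.6, -0.0, -0.4]
finger_gap: 0.0859
```

```bash
python3 - <<'E'
from h import *
d=snap('wrist','w1'); o=readout.get_obs(); print(o['tool_pos'],o['eef_rot'],o['time_s'])
for P in((.4132,-.2798,.006),(.39,-.339,.03),(.366,-.243,.03),(.4347,-.22,.03),(.4615,-.3176,.03)): print(proj(d,P))
E
```

```text
[ 0.42897268 -0.27920766  0.26096897] [ 8.81710700e-05  7.74086422e-01 -6.33079872e-01 -2.81928284e-04] 1.325
[317.57500294 172.89923727]
[361.26853016 204.99770712]
[280.37946256 208.36166538]
[270.57852656 149.74240203]
[357.94928068 143.87861025]
```

View pics/w1.png

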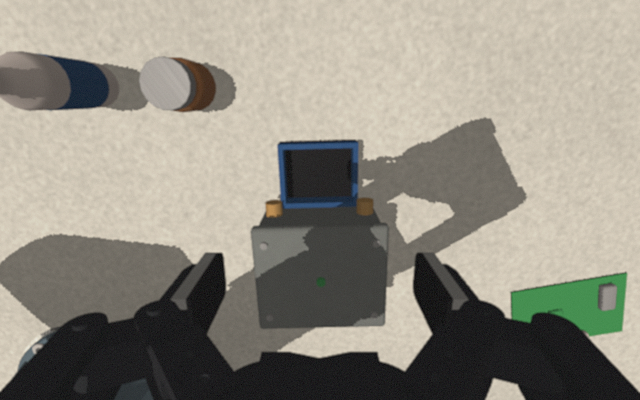

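The wrist view shows the seat rim at about (278,143), (358,141), (358,206) and (281,208). The jar lid is at (165,84), and the bottle is at the left, around (60,80).

```bash
python3 - <<'E'
from h import *
d=load('w1')
h=cv2.cvtColor(d['img'],cv2.COLOR_RGB2HSV);m=cv2.inRange(h,(100,110,30),(125,255,255));m[:,:260]=0;m[:,370:]=0;m[:130]=0;m[215:]=0
ys,xs=np.nonzero(m);P=np.array([onz(d,x,y,.03)[:2] for x,y in zip(xs,ys)],np.float32)
r=cv2.minAreaRect(P);print('rim rect',r, 'yaw',[np.deg2rad(r[2]),np.deg2rad(r[2]-90)])
# ground truth on block top edge yaw
for p in((252,227),(387,225),(383,326),(262,327)): print('block',onz(d,*p,.089)[:2])
print('jar',onz(d,165,84,.075)[:2])
E
```

```text
rim rect ((0.41585853695869446, -0.2800978124141693), (0.07992124557495117, 0.0918215960264206), 13.072193145751953) yaw [np.float64(0.22815281085000658), np.float64(-1.34264351594489)]
block [ 0.36137179 -0.22046366]
block [ 0.39183945 -0.35865525]
block [ 0.26870454 -0.38699379]
block [ 0.23924179 -0.24940289]
jar [ 0.48529632 -0.1159653 ]
```

Call:
{"op": "servo_tool", "data": {
  "targets": [
    [[0.043, 0.028, 0, 0, 0, 0, 0.75], [0.043, 0.028, 0, 0, 0, 0, 0.75], [0.043, 0.028, 0, 0, 0, 0, 0.75], [0.043, 0.028, 0, 0, 0, 0, 0.75], [0.043, 0.029, 0, 0, 0, 0, 0.75], [0, 0, 0, 0, 0, 0, 0.75], [0, 0, 0, 0, 0, 0, 0.75], [0, 0, 0, 0, 0, 0, 0.75]]
  ]
}}

```text
time_s: 2.33
tool_pos: [0.644, -0.1386, 0.2614]
eef_rot: [0.0, 0.774, -0.633, -0.0]
contact_force: [0.3, 0.3, -1.6]
finger_gap: 0.0643
```

```bash
python3 - <<'E'
from h import *
d=snap('wrist','w2'); o=readout.get_obs(); print(o['tool_pos'],o['contact_force'],o['wrist_torque'])
h=cv2.cvtColor(d['img'],cv2.COLOR_RGB2HSV);m=cv2.inRange(h,(20,150,60),(32,255,255))
n,l,st,c=cv2.connectedComponentsWithStats(m)
for i in range(1,n):
    if st[i][4]>60:
        ys,xs=np.nonzero(l==i);P=np.array([onz(d,x,y,.172)[:2] for x,y in zip(xs,ys)],np.float32);r=cv2.minAreaRect(P);print(st[i],r)
E
```

```text
[ 0.64404846 -0.13849276  0.261498  ] [ 0.09697968 -0.15374901  0.05528925] [-0.03353127  0.0501196  -0.01204835]
[   0  171  100   36 1446] ((0.6145299673080444, 0.062398336827754974), (0.019183240830898285, 0.0827433243393898), 26.650888442993164)
[ 135  171   84   38 1447] ((0.6304203867912292, -0.03264289349317551), (0.025671647861599922, 0.06570323556661606), 18.19428825378418)
[ 294  172   52   37 1071] ((0.6530964970588684, -0.13647086918354034), (0.027926979586482048, 0.038310859352350235), 11.490300178527832)
```

View pics/w2.png

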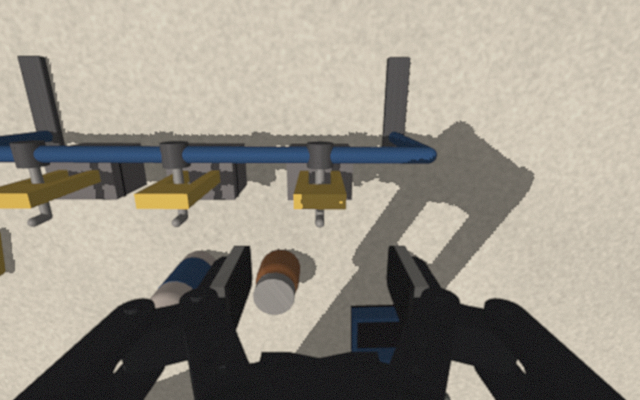

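The wrist view shows the right handle's top face at about u 293–346, v 193–208. The middle one is at u 136–188, v 193–208, and the left one's right end is at about u 52. The jar is at (276,285).

```bash
python3 - <<'E'
from h import *
d=load('w2')
for n,p in(('1',(319.5,200.5)),('2',(162,200.5)),('L1',(293.5,200.5)),('R1',(345.5,200.5)),('top',(319.5,193)),('bot',(319.5,208))): print(n,onz(d,*p,.172))
v=d['img'][170:215,320].astype(int); print([(170+i,*x) for i,x in enumerate(v)][::2])
E
```

```text
1 [ 0.64527385 -0.13808013  0.172     ]
2 [ 0.62166196 -0.02189773  0.172     ]
L1 [ 0.64137471 -0.11889478  0.172     ]
R1 [ 0.64917328 -0.15726676  0.172     ]
top [ 0.65104687 -0.1369034   0.172     ]
bot [ 0.63941728 -0.13927389  0.172     ]
[(170, np.int64(143), np.int64(138), np.int64(133)), (172, np.int64(149), np.int64(146), np.int64(140)), (174, np.int64(151), np.int64(146), np.int64(141)), (176, np.int64(148), np.int64(142), np.int64(137)), (178, np.int64(150), np.int64(145), np.int64(139)), (180, np.int64(149), np.int64(145), np.int64(139)), (182, np.int64(143), np.int64(138), np.int64(134)), (184, np.int64(100), np.int64(87), np.int64(65)), (186, np.int64(99), np.int64(81), np.int64(34)), (188, np.int64(101), np.int64(84), np.int64(41)), (190, np.int64(100), np.int64(83), np.int64(41)), (192, np.int64(100), np.int64(83), np.int64(41)), (194, np.int64(111), np.int64(91), np.int64(45)), (196, np.int64(117), np.int64(97), np.int64(47)), (198, np.int64(119), np.int64(98), np.int64(47)), (200, np.int64(116), np.int64(97), np.int64(46)), (202, np.int64(118), np.int64(97), np.int64(47)), (204, np.int64(118), np.int64(96), np.int64(45)), (206, np.int64(117), np.int64(97), np.int64(46)), (208, np.int64(117), np.int64(96), np.int64(46)), (210, np.int64(83), np.int64(79), np.int64(70)), (212, np.int64(125), np.int64(122), np.int64(118)), (214, np.int64(117), np.int64(112), np.int64(108))]
```

Call:
{"op": "servo_tool", "data": {
  "targets": [
    [[0.001, 0, -0.04, 0, 0, 0, 0.75], [0, 0, -0.04, 0, 0, 0, 0.75], [0, 0, -0.041, 0, 0, 0, 0.75], [0, 0, 0, 0, 0, 0, 0.75], [0, 0, 0, 0, 0, 0, 0.3], [0, 0, 0, 0, 0, 0, 0.3], [0, 0, 0, 0, 0, 0, 0.3], [0, 0, 0, 0, 0, 0, 0.3], [0, 0, 0, 0, 0, 0, 0.3]]
  ]
}}

```text
time_s: 3.5
tool_pos: [0.6473, -0.138, 0.1432]
eef_rot: [-0.0, 0.775, -0.632, 0.002]
contact_force: [0.7, -1.2, 6.2]
finger_gap: 0.0389
```

Call:
{"op": "servo_tool", "data": {
  "targets": [
    [[0, 0, 0.005, 0, 0, 0, 0.3], [0, 0, 0.004, 0, 0, 0, 0.3], [0, 0, 0, 0, 0, 0, 0.3], [0, 0, 0, 0, 0, 0, 0.3], [0, 0, 0, 0, 0, 0, 0.3], [0, 0, 0, 0, 0, 0, 0.3]]
  ]
}}

```text
time_s: 4.25
tool_pos: [0.6457, -0.1371, 0.149]
eef_rot: [0.0, 0.775, -0.632, -0.0]
contact_force: [-0.8, -0.2, -1.5]
finger_gap: 0.0388
```

Call:
{"op": "servo_tool", "data": {
  "targets": [
    [[0, 0, 0, 0, 0, 0, 0.3], [0, 0, 0, 0, 0, 0, 0.3]]
  ]
}}

```text
time_s: 4.5
tool_pos: [0.6458, -0.1371, 0.1493]
eef_rot: [-0.0, 0.775, -0.632, -0.0]
contact_force: [-0.0, 0.2, -1.7]
finger_gap: 0.0388
```

The first case reads about −1.6 N when lifted, so it is empty. I'm putting it back and moving on to the middle one.

Call:
{"op": "servo_tool", "data": {
  "targets": [
    [[0, 0, -0.004, 0, 0, 0, 0.3], [0, 0, -0.005, 0, 0, 0, 0.3], [0, 0, 0, 0, 0, 0, 0.3], [0, 0, 0, 0, 0, 0, 0.75], [0, 0, 0, 0, 0, 0, 0.75], [0, 0, 0, 0, 0, 0, 0.75], [0, 0, 0.03, 0, 0, 0, 0.75], [0, 0, 0.03, 0, 0, 0, 0.75], [0, 0, 0.03, 0, 0, 0, 0.75], [-0.008, 0.039, 0, 0, 0, 0, 0.75], [-0.008, 0.039, 0, 0, 0, 0, 0.75], [-0.008, 0.039, 0, 0, 0, 0, 0.75]]
  ]
}}

```text
time_s: 6.0
tool_pos: [0.6215, -0.0191, 0.2301]
eef_rot: [-0.0, 0.775, -0.632, -0.0]
contact_force: [-0.3, 0.2, -0.3]
finger_gap: 0.0639
```

Call:
{"op": "servo_tool", "data": {
  "targets": [
    [[0, 0, 0, 0, 0, 0, 0.75], [0, 0, 0, 0, 0, 0, 0.75]]
  ]
}}

```text
time_s: 6.25
tool_pos: [0.622, -0.0204, 0.2302]
eef_rot: [0.0, 0.775, -0.632, 0.0]
contact_force: [0.8, -0.2, -0.5]
finger_gap: 0.064
```

Call:
{"op": "servo_tool", "data": {
  "targets": [
    [[0, -0.001, -0.03, 0, 0, 0, 0.75], [0, 0, -0.03, 0, 0, 0, 0.75], [0, 0, -0.029, 0, 0, 0, 0.75], [0, 0, 0, 0, 0, 0, 0.75], [0, 0, 0, 0, 0, 0, 0.3], [0, 0, 0, 0, 0, 0, 0.3], [0, 0, 0, 0, 0, 0, 0.3], [0, 0, 0, 0, 0, 0, 0.3], [0, 0, 0, 0, 0, 0, 0.3]]
  ]
}}

```text
time_s: 7.38
tool_pos: [0.6231, -0.0217, 0.1432]
eef_rot: [-0.001, 0.775, -0.632, 0.002]
contact_force: [0.2, -0.7, 6.3]
finger_gap: 0.0389
```

Call:
{"op": "servo_tool", "data": {
  "targets": [
    [[0, 0, 0.005, 0, 0, 0, 0.3], [0, 0, 0.005, 0, 0, 0, 0.3], [0, 0, 0, 0, 0, 0, 0.3], [0, 0, 0, 0, 0, 0, 0.3], [0, 0, 0, 0, 0, 0, 0.3], [0, 0, 0, 0, 0, 0, 0.3]]
  ]
}}

```text
time_s: 8.12
tool_pos: [0.6217, -0.0211, 0.1511]
eef_rot: [0.0, 0.775, -0.632, -0.0]
contact_force: [0.1, 0.0, -6.4]
finger_gap: 0.0385
```

Call:
{"op": "servo_tool", "data": {
  "targets": [
    [[0, 0, 0, 0, 0, 0, 0.3], [0, 0, 0, 0, 0, 0, 0.3]]
  ]
}}

```text
time_s: 8.38
tool_pos: [0.6218, -0.0211, 0.1512]
eef_rot: [0.0, 0.775, -0.632, -0.0]
contact_force: [0.2, 0.7, -5.9]
finger_gap: 0.039
```

The middle case reads about −6 N, so it looks loaded. I'll lower it and weigh the third too, as the task asks.

Call:
{"op": "servo_tool", "data": {
  "targets": [
    [[0, 0, -0.005, 0, 0, 0, 0.3], [0, 0, -0.005, 0, 0, 0, 0.3], [0, 0, 0, 0, 0, 0, 0.3], [0, 0, 0, 0, 0, 0, 0.75], [0, 0, 0, 0, 0, 0, 0.75], [0, 0, 0, 0, 0, 0, 0.75], [0, 0, 0.03, 0, 0, 0, 0.75], [0, 0, 0.03, 0, 0, 0, 0.75], [0, 0, 0.03, 0, 0, 0, 0.75], [-0.008, 0.039, 0, 0, 0, 0, 0.75], [-0.008, 0.039, 0, 0, 0, 0, 0.75], [-0.008, 0.039, 0, 0, 0, 0, 0.75]]
  ]
}}

```text
time_s: 9.88
tool_pos: [0.5977, 0.0968, 0.2314]
eef_rot: [-0.0, 0.775, -0.632, 0.0]
contact_force: [-0.1, 0.5, -0.2]
finger_gap: 0.0641
```

Call:
{"op": "servo_tool", "data": {
  "targets": [
    [[0, 0, 0, 0, 0, 0, 0.75], [0, 0, -0.03, 0, 0, 0, 0.75], [0, 0, -0.03, 0, 0, 0, 0.75], [0, 0, -0.03, 0, 0, 0, 0.75], [0, 0, 0, 0, 0, 0, 0.75], [0, 0, 0, 0, 0, 0, 0.3], [0, 0, 0, 0, 0, 0, 0.3], [0, 0, 0, 0, 0, 0, 0.3], [0, 0, 0, 0, 0, 0, 0.3], [0, 0, 0, 0, 0, 0, 0.3]]
  ]
}}

```text
time_s: 11.12
tool_pos: [0.5993, 0.0956, 0.1432]
eef_rot: [-0.001, 0.775, -0.632, 0.002]
contact_force: [0.0, -0.3, 6.3]
finger_gap: 0.039
```

Call:
{"op": "servo_tool", "data": {
  "targets": [
    [[0, 0, 0.005, 0, 0, 0, 0.3], [0, 0, 0.005, 0, 0, 0, 0.3], [0, 0, 0, 0, 0, 0, 0.3], [0, 0, 0, 0, 0, 0, 0.3], [0, 0, 0, 0, 0, 0, 0.3], [0, 0, 0, 0, 0, 0, 0.3], [0, 0, 0, 0, 0, 0, 0.3]]
  ]
}}

```text
time_s: 12.0
tool_pos: [0.5978, 0.0959, 0.1512]
eef_rot: [0.0, 0.775, -0.632, -0.0]
contact_force: [-0.8, -0.9, -1.5]
finger_gap: 0.0387
```

The third reads −1.5 N, so it is empty and the middle case is the loaded one. Going back to it.

Call:
{"op": "servo_tool", "data": {
  "targets": [
    [[0, 0, -0.005, 0, 0, 0, 0.3], [0, 0, -0.005, 0, 0, 0, 0.3], [0, 0, 0, 0, 0, 0, 0.3], [0, 0, 0, 0, 0, 0, 0.75], [0, 0, 0, 0, 0, 0, 0.75], [0, 0, 0, 0, 0, 0, 0.75], [0, 0, 0.03, 0, 0, 0, 0.75], [0, 0, 0.03, 0, 0, 0, 0.75], [0, 0, 0.03, 0, 0, 0, 0.75], [0.008, -0.039, 0, 0, 0, 0, 0.75], [0.008, -0.039, 0, 0, 0, 0, 0.75], [0.008, -0.039, 0, 0, 0, 0, 0.75]]
  ]
}}

```text
time_s: 13.5
tool_pos: [0.622, -0.0221, 0.2312]
eef_rot: [-0.0, 0.775, -0.632, 0.0]
contact_force: [0.2, 0.7, -0.3]
finger_gap: 0.0637
```

Call:
{"op": "servo_tool", "data": {
  "targets": [
    [[0, 0, 0, 0, 0, 0, 0.75], [0, 0, -0.03, 0, 0, 0, 0.75], [0, 0, -0.03, 0, 0, 0, 0.75], [0, 0, -0.03, 0, 0, 0, 0.75], [0, 0, 0, 0, 0, 0, 0.75], [0, 0, 0, 0, 0, 0, 0.3], [0, 0, 0, 0, 0, 0, 0.3], [0, 0, 0, 0, 0, 0, 0.3], [0, 0, 0, 0, 0, 0, 0.3], [0, 0, 0, 0, 0, 0, 0.3]]
  ]
}}

```text
time_s: 14.75
tool_pos: [0.6231, -0.021, 0.1432]
eef_rot: [-0.001, 0.775, -0.632, 0.001]
contact_force: [0.6, 3.1, 6.6]
finger_gap: 0.0389
```

Call:
{"op": "servo_tool", "data": {
  "targets": [
    [[0, 0, 0.006, 0, 0, 0, 0.3], [0, 0, 0.007, 0, 0, 0, 0.3], [0, 0, 0.007, 0, 0, 0, 0.3], [0, 0, 0.007, 0, 0, 0, 0.3], [0, 0, 0, 0, 0, 0, 0.3], [0, 0, 0, 0, 0, 0, 0.3], [0, 0, 0, 0, 0, 0, 0.3], [0, 0, 0, 0, 0, 0, 0.3]]
  ]
}}

```text
time_s: 15.75
tool_pos: [0.6216, -0.0211, 0.168]
eef_rot: [0.0, 0.775, -0.632, -0.0]
contact_force: [0.6, -0.1, -5.0]
finger_gap: 0.0387
```

Call:
{"op": "servo_tool", "data": {
  "targets": [
    [[-0.005, -0.001, 0, 0, 0, 0, 0.3], [-0.0098, -0.002, 0, 0, 0, 0, 0.3], [-0.0098, -0.002, 0, 0, 0, 0, 0.3], [-0.0098, -0.002, 0, 0, 0, 0, 0.3], [-0.0098, -0.002, 0, 0, 0, 0, 0.3], [-0.0098, -0.002, 0, 0, 0, 0, 0.3], [-0.0098, -0.002, 0, 0, 0, 0, 0.3], [-0.005, -0.001, 0, 0, 0, 0, 0.3], [0, 0, 0, 0, 0, 0, 0.3], [0, 0, 0, 0, 0, 0, 0.3], [0, 0, 0, 0, 0, 0, 0.3]]
  ]
}}

```text
time_s: 17.12
tool_pos: [0.5533, -0.0351, 0.1683]
eef_rot: [-0.0, 0.775, -0.632, 0.0]
contact_force: [0.1, -0.3, -5.5]
finger_gap: 0.0387
```

```bash
python3 - <<'E'
from h import *
a=snap('scene','s2')['img'][110:310,180:430]; b=snap('side','i2')['img'][110:310,230:430]
f=lambda a:cv2.resize(a,None,fx=2.9,fy=2.9)
im=np.hstack([cv2.resize(a,None,fx=1.75,fy=1.75),cv2.resize(b,None,fx=1.75,fy=1.75)]);cv2.imwrite('pics/c2.png',im[...,::-1]);print(im.shape)
E
```

```text
(350, 788, 3)
```

View pics/c2.png

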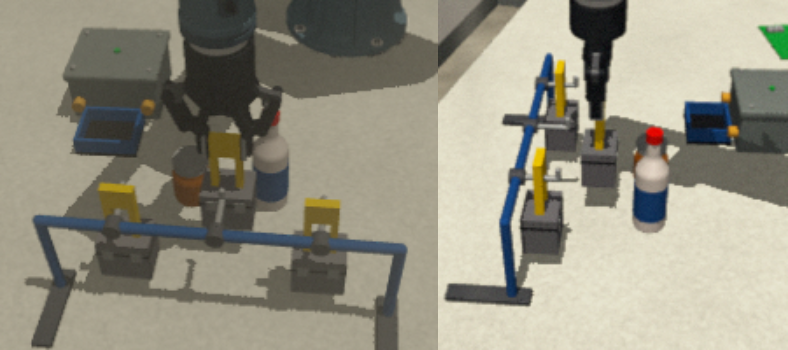

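The case hangs upright and clear of the middle hook, with both empty cases still on theirs and the bottle and jar undisturbed. Now up and over to the seat.

Call:
{"op": "servo_tool", "data": {
  "targets": [
    [[0, 0, 0.015, 0, 0, 0, 0.3], [0, 0, 0.025, 0, 0, 0, 0.3], [0, 0, 0.03, 0, 0, 0, 0.3], [0, 0, 0.03, 0, 0, 0, 0.3], [0, 0, 0.025, 0, 0, 0, 0.3], [0, 0, 0.015, 0, 0, 0, 0.3], [-0.008, -0.014, 0, 0, 0, 0, 0.3], [-0.014, -0.025, 0, 0, 0, 0, 0.3], [-0.016, -0.029, 0, 0, 0, 0.005, 0.3], [-0.016, -0.029, 0, 0, 0, 0.005, 0.3], [-0.016, -0.029, 0, 0, 0, 0.005, 0.3], [-0.016, -0.029, 0, 0, 0, 0.005, 0.3]]
  ]
}}

```text
time_s: 18.73
tool_pos: [0.4651, -0.1913, 0.3067]
eef_rot: [0.0, 0.781, -0.625, -0.001]
contact_force: [0.1, -1.5, -6.2]
finger_gap: 0.0388
```

Call:
{"op": "servo_tool", "data": {
  "targets": [
    [[-0.016, -0.029, 0, 0, 0, 0, 0.3], [-0.016, -0.029, 0, 0, 0, 0, 0.3], [-0.012, -0.02, 0, 0, 0, 0, 0.3], [-0.007, -0.012, 0, 0, 0, 0, 0.3], [0, 0, 0, 0, 0, 0, 0.3], [0, 0, 0, 0, 0, 0, 0.3], [0, 0, 0, 0, 0, 0, 0.3], [0, 0, 0, 0, 0, 0, 0.3]]
  ]
}}

```text
time_s: 19.73
tool_pos: [0.4164, -0.2796, 0.3083]
eef_rot: [-0.0, 0.781, -0.624, 0.0]
contact_force: [1.2, -0.2, -6.0]
finger_gap: 0.0392
```

Call:
{"op": "servo_tool", "data": {
  "targets": [
    [[0, 0, -0.015, 0, 0, 0, 0.3], [0, 0, -0.03, 0, 0, 0, 0.3], [0, 0, -0.03, 0, 0, 0, 0.3], [0, 0, -0.03, 0, 0, 0, 0.3], [0, 0, -0.03, 0, 0, 0, 0.3], [0, 0, -0.015, 0, 0, 0, 0.3], [0, 0, 0, 0, 0, 0, 0.3], [0, 0, 0, 0, 0, 0, 0.3]]
  ]
}}

```text
time_s: 20.72
tool_pos: [0.4167, -0.2808, 0.1594]
eef_rot: [0.0, 0.781, -0.624, 0.001]
contact_force: [-0.2, 0.1, -5.4]
finger_gap: 0.039
```

```bash
python3 - <<'E'
from h import *
a=snap('scene','s3')['img'][100:220,190:310]; b=snap('side','i3')['img'][110:230,330:450]
f=lambda a:cv2.resize(a,None,fx=3.3,fy=3.3)
im=np.hstack([f(a),f(b)]);cv2.imwrite('pics/c3.png',im[...,::-1])
E
```

```text
(no output)
```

View pics/c3.png

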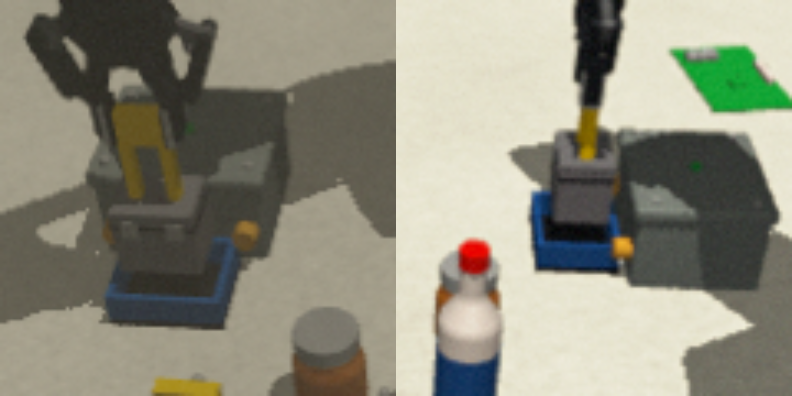

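The case is upright and lined up over the seat in both views. Lowering it in.

Call:
{"op": "servo_tool", "data": {
  "targets": [
    [[0, 0, -0.008, 0, 0, 0, 0.3], [0, 0, -0.01, 0, 0, 0, 0.3], [0, 0, -0.01, 0, 0, 0, 0.3], [0, 0, -0.005, 0, 0, 0, 0.3], [0, 0, 0, 0, 0, 0, 0.3], [0, 0, 0, 0, 0, 0, 0.3]]
  ]
}}

```text
time_s: 21.58
tool_pos: [0.4162, -0.2803, 0.1255]
eef_rot: [0.0, 0.781, -0.625, 0.0]
contact_force: [0.9, -0.2, -5.5]
finger_gap: 0.0388
```

Call:
{"op": "servo_tool", "data": {
  "targets": [
    [[0, 0, -0.003, 0, 0, 0, 0.3], [0, 0, -0.003, 0, 0, 0, 0.3], [0, 0, 0, 0, 0, 0, 0.3], [0, 0, 0, 0, 0, 0, 0.3]]
  ]
}}

```text
time_s: 22.08
tool_pos: [0.4162, -0.2803, 0.1195]
eef_rot: [0.0, 0.781, -0.624, 0.0]
contact_force: [0.2, 0.5, -3.2]
finger_gap: 0.0384
```

Touching down, as −5.5 N has dropped to −3.2 N. A little further.

Call:
{"op": "servo_tool", "data": {
  "targets": [
    [[0, 0, -0.002, 0, 0, 0, 0.3], [0, 0, 0, 0, 0, 0, 0.3], [0, 0, 0, 0, 0, 0, 0.3]]
  ]
}}

```text
time_s: 22.45
tool_pos: [0.4165, -0.2805, 0.1195]
eef_rot: [0.0, 0.781, -0.624, 0.001]
contact_force: [-5.5, 5.2, 14.5]
finger_gap: 0.0391
```

Call:
{"op": "servo_tool", "data": {
  "targets": [
    [[0, 0, 0.001, 0, 0, 0, 0.3], [0, 0, 0, 0, 0, 0, 0.75], [0, 0, 0, 0, 0, 0, 0.75], [0, 0, 0, 0, 0, 0, 0.75], [0, 0, 0, 0, 0, 0, 0.75], [0, 0, 0.015, 0, 0, 0, 0.75], [0, 0, 0.03, 0, 0, 0, 0.75], [0, 0, 0.04, 0, 0, 0, 0.75], [0, 0, 0.05, 0, 0, 0, 0.75], [0, 0, 0.03, 0, 0, 0, 0.75], [0, 0, 0, 0, 0, 0, 0.75], [0, 0, 0, 0, 0, 0, 0.75]]
  ]
}}

```text
time_s: 23.95
tool_pos: [0.4157, -0.2798, 0.2829]
eef_rot: [-0.0, 0.781, -0.624, -0.0]
contact_force: [-0.4, -0.7, -0.4]
finger_gap: 0.0641
```

```bash
python3 - <<'E'
from h import *
d=snap('wrist','w4');d4=snap('scene','s4'); a=d4['img'][100:310,180:430]
im=np.hstack([cv2.resize(a,(417,350)),cv2.resize(d['img'][60:300,180:440],(379,350))]);cv2.imwrite('pics/c4.png',im[...,::-1])
h=cv2.cvtColor(d['img'],cv2.COLOR_RGB2HSV);m=cv2.inRange(h,(20,130,60),(32,255,255))
n,l,st,c=cv2.connectedComponentsWithStats(m)
for i in range(1,n):
    if st[i][4]>100: print(st[i],c[i],onz(d,*c[i],.148))
print('expect',proj(d,(.416,-.28,.148)))
h=cv2.cvtColor(d4['img'],cv2.COLOR_RGB2HSV);m=cv2.inRange(h,(20,150,90),(32,255,255))
n,l,st,c=cv2.connectedComponentsWithStats(m)
for i in range(1,n):
    if st[i][4]>100: print('scene',st[i],c[i])
E
```

```text
[ 297  165   45   31 1038] [319.35356455 182.70809249] [ 0.41883114 -0.27875648  0.148     ]
expect [320.01307974 186.0121111 ]
scene [227 144  21  28 297] [236.77104377 154.93265993]
scene [236 215  24  22 310] [247.51612903 223.05483871]
scene [445 221  55  32 738] [468.09078591 237.14092141]
scene [354 223  20  21 180] [362.93333333 229.86666667]
```

View pics/c4.png

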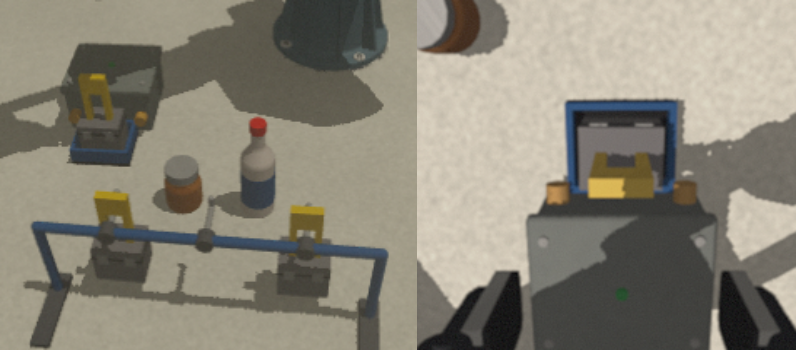

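The case stands upright inside the blue walls, both empties hang in place, and the gripper is clear. Handing in.

```bash
python3 -c "
from plant import job_done; print(job_done())"
```

```text
the job is handed in; nothing more can be done
None
```

The loaded case is in the blue-walled seat, the two empties are still on their hooks, and the job is handed in at about 24 s of the 64 s allowed. No verdict was reported.

- **Weighing:** I lifted each case about 8 mm. The middle one pulled about 6 N and the other two about 1.5 to 1.7 N, so the middle case was the loaded one. I then lifted it off its hook, drew it clear and lowered it into the seat.
- **Seat:** The tool stopped about where the given heights put it (0.1195 m against 0.119 m expected) with the seat floor pushing back at 14.5 N. After release, the handle was within about 3 mm of the seat centre and looked upright.
- **Empties:** They were within about 1 px of where they started in the scene camera.
- **Bystanders:** The jar and bottle looked undisturbed. The meter's position in the picture did not change.
- **Gripper:** It was 0.28 m up with near-zero contact force, so it was touching nothing.

No check failed. The heavy case's weight readings varied between 5.0 and 6.4 N, which I took as sensor noise.

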